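# Set the stock tags on the sample-tube rack

## Robot

A 6-joint arm with a two-finger parallel gripper is mounted at the origin on the work surface. World frame = base frame: x ahead of the robot, y to its left, z up, the work surface at z = 0. Lengths are in m, angles in rad, forces in N, time in s.
With the tool pointing down it reaches from about 0.375 to 0.9 m from the base axis. Payload 3.1 kg.
Tool frame: the origin (TCP) lies between the finger pads; the fingertips stand 8 mm ahead of it and the grasp point (between the pads) lies 11 mm behind it; z points along the fingers, y is the line along which they close (so a half turn about z gives the same grasp; the last joint's range is limited). The gripper opens to 87 mm and grips with 3 to 60 N. Pads are 19 mm wide; open, the fingers measure 117 mm over their backs; the gripper's body (75 mm by 190 mm) begins 51 mm behind the grasp point.
Start: joints at [-1.327, 0.527, 1.433, -0, 1.181, -0.178], TCP at [0.256, -0.57, 0.231] pointing down, gripper open.
Joint ranges: [-3.08, 3.08], [-0.75, 2.2], [0.22, 2.44], [-1.43, 4.57], [0, 2.65], [-2.85, 2.85]. Speed limits (rad/s): [2.79, 2.79, 3.14, 3.14, 3.14, 3.14].

## Interface

Orientations are given as a unit quaternion [x, y, z, w].
In Python, from station import manip gives the robot as it stands.
- The arm moves only by the shell command python3 -m handwheel 'ROWS'. ROWS is text: rows parted by semicolons, each of 5 numbers parted by spaces: the shift along the tool's x, y, z in cm, then the turn about the tool's z in degrees, then the closure, from 0 (fully open) to 1 (shut). A call has 1 to 5 rows; each row is the pose to reach, as a shift and turn from the pose commanded when the call began, along the tool's axes at that moment; what a row does not reach only later rows make up. A row lasts 1/12 s, in which the tool goes at most 41.7 mm and 7.16 degrees, less where a joint would pass 70% of its speed; a pose out of reach is approached as far as the arm can. A call with a gripper value outside its range is refused whole. The fingers move at their own pace and stop on an object; the grip force is fixed at half the most. Time passes only in rows, so rows that repeat a pose let the fingers close. It gives the time, the measured TCP pose, the force, the opening and the grip force at its end, in the units of the state.
- manip.observe(): the state, without advancing time (a new reading comes with each control period).
- manip.get_image(name): name is "scene" or "side" or "wrist"; returns (picture, depth): 400x640x3 uint8, red, green, blue; 400x640 float32, m along the optical axis (not along the pixel's ray), 0 where there is no reading.
- manip.camera_params(name): a dict with "vfov" (degrees; the focal length in pixels is half the picture's height over the tangent of half this angle, whatever the lens; pixels are square), "cx", "cy" (the principal point, pixels), "k1" (the pictures are not rectified: a ray, as slopes to the right and down, at radius r is drawn at 1 + k1 r^2 times it, then the intrinsics apply), "extrinsics" (4x4, takes a point from camera to world coordinates); the wrist camera has in their place "hand_eye" (4x4, takes a point from camera to tool coordinates, whose origin is the TCP and whose axes are the flange's). Camera axes: x right, y up, looking along -z (the intrinsics and any distortion apply to the point x, -y, -z); pixel columns grow to the right and rows downward; lengths in m; the calibration is good to about 2 mm. A picture is of the moment at which its call begins: read the wrist's pose just before it. camera_params takes no time and is no camera call.
- manip.close_job(): hands the job in; it is judged then, once.
Trained networks look in the newest picture that a camera, given by its name, has taken for a name from the list of things; names that differ only in an ending like _2 or _b are one class to them, and where a whole thing is asked for, a point or a joint stands for the part that bears it (a point fixed in the world has none). Each returns a list of dicts, best first, with "conf" (0 to 1); they miss things now and then, are a little off and sometimes report something else, mostly with a low value. They report only what shows in the picture. A call takes as long as a camera call.
- manip.regions_of(camera, target): "region" (400x640 bool, what is visible of it).
- manip.pinpoint(camera, target): "position" ([x, y, z] in m, in the coordinates of the camera as it stood for that picture, good to about 4 mm: a listed point, or the origin of a listed thing).
The state is a dict: "clock": time; "joint_positions": joint angles; "joint_vel": joint speeds; "joint_torque": joint torques, N m; "ee_pos": TCP position; "tcp_rot": TCP orientation; "wrist_force": force on the tool from outside, world axes, zero at the start; "torque": the same for the moment, N m; "finger_gap": opening from 0.0 (shut) to 1.0 (fully open); "grip_force": force on a finger pad.
Only numpy, scipy, OpenCV 4.12 (cv2) and the standard library are available. Lean on these libraries where they do the work, as an engineer would, in place of code of your own. Each camera call takes 0.05 s, during which the arm holds its last target. There are 200 camera calls.

## Task

Set the flip tags on the lab's stock rack so that only the full bins of sample tubes show a green tag face upwards and the empty bins show red. Push each wrong tag over gently with a fingertip, without pinching it, until it falls to its other stop; do not flip the tags that are already right, and leave the jar, the bottle and the slide box where they stand.

Things in the scene. Friction and masses are not known exactly. Their poses are not given: they have to be found in the camera images.
- tag_a (a joint): Angle of flip tag A, rad: 0 upright; +0.6 (stop) tilted towards its own bin, GREEN face up; -0.6 (stop) tilted away from its bin, to the robot's side, RED face up. Swings freely (about 0.1 N at the free edge) and, once past upright, falls to the other stop by itself.
- hinge_a (a point): Middle of tag A's hinge line (the tag's lower edge), 87 mm above the bench. x points level from tag to its bin, y lies along the hinge, z up. Fixed grey plates back the tag at both stops: they reach 33 mm above the hinge and 27 mm to either side of it in x. Neighbouring hinges are 90 mm apart.
- edge_a (a point): Middle of tag A's free edge, 65 mm from the hinge (moves with it). The tag is a 25 g plastic panel, 60 mm wide, 3 mm thick; the lowest 36 mm carry the colours, the rest is a white tab that stands proud of the grey plates and can be pushed level along x, just above the plates.
- bin_a (a point): Centre of the open top of the bin of bay A, 67 mm above the bench; the bin (white, 120 x 78 x 55 mm, fixed) stands 115 mm from the hinge along the hinge point's x. This bin is FULL of standing blue-capped sample tubes, whose caps reach 91 mm above the bench.
- tag_b (a joint): Angle of flip tag B, rad: 0 upright; +0.6 (stop) tilted towards its own bin, GREEN face up; -0.6 (stop) tilted away from its bin, to the robot's side, RED face up. Swings freely (about 0.1 N at the free edge) and, once past upright, falls to the other stop by itself.
- hinge_b (a point): Middle of tag B's hinge line (the tag's lower edge), 87 mm above the bench. x points level from tag to its bin, y lies along the hinge, z up. Fixed grey plates back the tag at both stops: they reach 33 mm above the hinge and 27 mm to either side of it in x. Neighbouring hinges are 90 mm apart.
- edge_b (a point): Middle of tag B's free edge, 65 mm from the hinge (moves with it). The tag is a 25 g plastic panel, 60 mm wide, 3 mm thick; the lowest 36 mm carry the colours, the rest is a white tab that stands proud of the grey plates and can be pushed level along x, just above the plates.
- bin_b (a point): Centre of the open top of the bin of bay B, 67 mm above the bench; the bin (white, 120 x 78 x 55 mm, fixed) stands 115 mm from the hinge along the hinge point's x. This bin is EMPTY.
- tag_c (a joint): Angle of flip tag C, rad: 0 upright; +0.6 (stop) tilted towards its own bin, GREEN face up; -0.6 (stop) tilted away from its bin, to the robot's side, RED face up. Swings freely (about 0.1 N at the free edge) and, once past upright, falls to the other stop by itself.
- hinge_c (a point): Middle of tag C's hinge line (the tag's lower edge), 87 mm above the bench. x points level from tag to its bin, y lies along the hinge, z up. Fixed grey plates back the tag at both stops: they reach 33 mm above the hinge and 27 mm to either side of it in x. Neighbouring hinges are 90 mm apart.
- edge_c (a point): Middle of tag C's free edge, 65 mm from the hinge (moves with it). The tag is a 25 g plastic panel, 60 mm wide, 3 mm thick; the lowest 36 mm carry the colours, the rest is a white tab that stands proud of the grey plates and can be pushed level along x, just above the plates.
- bin_c (a point): Centre of the open top of the bin of bay C, 67 mm above the bench; the bin (white, 120 x 78 x 55 mm, fixed) stands 115 mm from the hinge along the hinge point's x. This bin is FULL of standing blue-capped sample tubes, whose caps reach 91 mm above the bench.
- tag_d (a joint): Angle of flip tag D, rad: 0 upright; +0.6 (stop) tilted towards its own bin, GREEN face up; -0.6 (stop) tilted away from its bin, to the robot's side, RED face up. Swings freely (about 0.1 N at the free edge) and, once past upright, falls to the other stop by itself.
- hinge_d (a point): Middle of tag D's hinge line (the tag's lower edge), 87 mm above the bench. x points level from tag to its bin, y lies along the hinge, z up. Fixed grey plates back the tag at both stops: they reach 33 mm above the hinge and 27 mm to either side of it in x. Neighbouring hinges are 90 mm apart.
- edge_d (a point): Middle of tag D's free edge, 65 mm from the hinge (moves with it). The tag is a 25 g plastic panel, 60 mm wide, 3 mm thick; the lowest 36 mm carry the colours, the rest is a white tab that stands proud of the grey plates and can be pushed level along x, just above the plates.
- bin_d (a point): Centre of the open top of the bin of bay D, 67 mm above the bench; the bin (white, 120 x 78 x 55 mm, fixed) stands 115 mm from the hinge along the hinge point's x. This bin is EMPTY.
- rack: White base board of the stock rack, 12 mm thick, 380 mm wide, carrying the four bays side by side; origin on the bench below the middle of the row of hinges, x from the tags to the bins, y along the row. It is fixed to the bench. The board reaches 43 mm from the origin on the robot's side and 193 mm on the bins' side.
- jar: Bystander: loose white specimen jar with yellow lid, 52 mm across, 65 mm tall, origin at the centre of its underside.
- stain: Bystander: loose amber stain bottle with black cap, 44 mm across, 110 mm tall, origin at the centre of its underside.
- slides: Bystander: loose blue slide box, 35 x 85 x 32 mm (x, y, z), origin at the centre of its underside.
- bay_a: Bay A as a whole, fixed on the rack: its tag, the tag's grey stand and its bin. Origin on the rack's base board, 75 mm straight below the tag's hinge; axes as those of the hinge point.
- bay_b: Bay B as a whole, fixed on the rack: its tag, the tag's grey stand and its bin. Origin on the rack's base board, 75 mm straight below the tag's hinge; axes as those of the hinge point.
- bay_c: Bay C as a whole, fixed on the rack: its tag, the tag's grey stand and its bin. Origin on the rack's base board, 75 mm straight below the tag's hinge; axes as those of the hinge point.
- bay_d: Bay D as a whole, fixed on the rack: its tag, the tag's grey stand and its bin. Origin on the rack's base board, 75 mm straight below the tag's hinge; axes as those of the hinge point.

How it is judged:
At the end, for the whole second after the job is handed in: The tags of both full bins rest tilted towards their bins (green up, joint above 0.5 rad), the tags of both empty bins rest tilted away from their bins (red up, joint below -0.5 rad), all four still (under 0.1 rad/s); jar, bottle and slide box within 20 mm of where they began (value of joint each of tag_a, tag_c above 0.5 rad and value of joint each of tag_b, tag_d below -0.5 rad and velocity of joint tag_a between -0.1 and 0.1 rad/s and velocity of joint tag_b between -0.1 and 0.1 rad/s and velocity of joint tag_c between -0.1 and 0.1 rad/s and velocity of joint tag_d between -0.1 and 0.1 rad/s and distance of each of jar, stain, slides from where it was at the start of the episode below 0.02 m); the robot touches nothing.
It fails at once if a tag that was already right is flipped over (value of joint tag_c below 0 rad or value of joint tag_d above 0 rad).
It fails at once if a bystander is shifted or lifted by more than 20 mm (distance of any of jar, stain, slides from where it was at the start of the episode above 0.02 m).
It fails at once if the robot pinches, strikes or presses a tag, a bin or the rack with more than 15 N (contact force between any of the fingers, the arm and rack above 15 N or contact force between any of the fingers, the arm and bay_a above 15 N or contact force between any of the fingers, the arm and bay_b above 15 N or contact force between any of the fingers, the arm and bay_c above 15 N or contact force between any of the fingers, the arm and bay_d above 15 N).
It also fails if it takes over 35 s, if anything falls off the work surface, if the arm or the gripper's body presses on something with over 40 N, if the wrist force passes 120 N, or if a joint passes its speed limit or range.

## Working session

There is one attempt and no reset: what is moved stays moved. The work goes in short steps, Python scripts to look and compute and a shell command to move; the robot and the scene stay as the last step left them, time stands still between calls to the robot, and variables do not carry over. Pictures are saved under pics/ and viewed, at most 10 in all, crops included, and the job is handed in when it is done.

```bash
mkdir -p pics; cat > h.py <<'E'
import numpy as np, cv2
from station import manip
from scipy.spatial.transform import Rotation as R
def towld(cam,p):
    P=manip.camera_params(cam)
    if cam=="wrist":
        s=manip.observe();T=np.eye(4);T[:3,:3]=R.from_quat(s["tcp_rot"]).as_matrix();T[:3,3]=s["ee_pos"];M=T@np.array(P["hand_eye"])
    else: M=np.array(P["extrinsics"])
    return (M@np.r_[p,1])[:3]
E
python3 - <<'E'
from h import *
for c in("scene","side"):
    im,d=manip.get_image(c); cv2.imwrite(f"pics/{c}0.png",im[:,:,::-1])
    for t in ["rack","hinge_a","edge_a","bin_a","jar","stain","slides"]:
        for r in manip.pinpoint(c,t)[:5]: print(c,t,round(r["conf"],2),towld(c,r["position"]).round(3))
s=manip.observe();print(s["clock"],s["ee_pos"],R.from_quat(s["tcp_rot"]).as_matrix().round(3))
E
```

```text
scene rack 0.79 [ 0.533 -0.059  0.002]
scene rack 0.73 [ 0.672 -0.168  0.066]
scene hinge_a 0.85 [ 0.562 -0.192  0.083]
scene hinge_a 0.84 [ 0.522 -0.014  0.085]
scene hinge_a 0.69 [0.502 0.071 0.084]
scene edge_a 0.87 [ 0.521 -0.199  0.139]
scene edge_a 0.81 [ 0.501 -0.108  0.141]
scene edge_a 0.57 [0.539 0.08  0.138]
scene edge_a 0.42 [ 0.557 -0.011  0.146]
scene bin_a 0.98 [ 0.65  -0.078  0.067]
scene bin_a 0.77 [0.609 0.095 0.063]
scene bin_a 0.75 [0.636 0.005 0.069]
scene bin_a 0.66 [ 0.675 -0.167  0.067]
scene bin_a 0.16 [ 0.54   0.23  -0.003]
scene jar 0.91 [ 0.537  0.232 -0.001]
scene jar 0.17 [0.61  0.097 0.062]
scene stain 0.73 [ 0.557 -0.194  0.01 ]
scene stain 0.64 [ 0.592 -0.31   0.   ]
scene stain 0.43 [ 0.539  0.231 -0.001]
scene slides 0.61 [ 0.439 -0.118  0.   ]
side rack 0.66 [ 0.533 -0.06  -0.002]
side hinge_a 0.89 [ 0.539 -0.102  0.089]
side hinge_a 0.82 [0.498 0.071 0.088]
side hinge_a 0.8 [ 0.558 -0.191  0.086]
side hinge_a 0.66 [ 0.52  -0.016  0.09 ]
side edge_a 0.91 [0.536 0.078 0.139]
side edge_a 0.79 [ 0.549 -0.015  0.143]
side edge_a 0.45 [ 0.504 -0.115  0.14 ]
side edge_a 0.39 [ 0.52  -0.206  0.14 ]
side bin_a 0.76 [ 0.669 -0.169  0.067]
side bin_a 0.73 [ 0.649 -0.083  0.067]
side bin_a 0.61 [0.633 0.004 0.065]
side bin_a 0.58 [0.61  0.092 0.069]
side jar 0.86 [ 0.538  0.229 -0.002]
side stain 0.75 [0.635 0.005 0.068]
side stain 0.69 [ 0.596 -0.314  0.001]
side slides 0.9 [ 0.439 -0.119 -0.001]
side slides 0.23 [ 0.531 -0.061 -0.001]
side slides 0.2 [0.633 0.004 0.068]
0.8 [ 0.25646016 -0.5699321   0.23058453] [[ 0.912  0.41   0.   ]
 [ 0.41  -0.912 -0.   ]
 [-0.     0.    -1.   ]]
```

View pics/scene0.png

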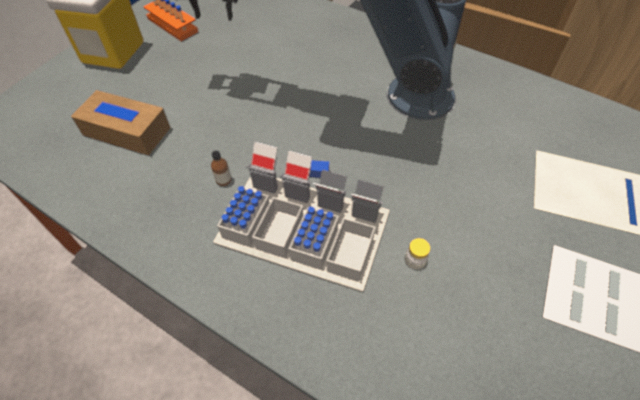

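View pics/side0.png

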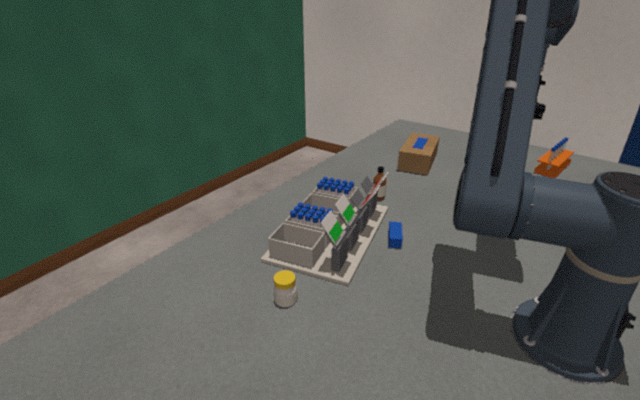

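The scene picture shows four bays. From the left: a full bin with red up (tag pixel ~263,160), an empty bin with red up (297,168), a full bin with green up (331,190), and an empty bin with green up (367,205). So A is the hinge near (0.560,-0.192), to be pushed towards its bin. B is near (0.500,0.071), to be pushed towards the robot. The side picture confirms green faces on the two nearest tags (335,230 and 347,210). The hinge heights of 83–90 mm and the 90 mm spacing agree with the task. Rack yaw is about 12.9°.

```bash
python3 -m handwheel '2 -1.3 0 0 1; 5.5 -3.6 0 0 1; 9 -5.9 0 0 1; 12.5 -8.2 0 0 1; 16 -10.5 0 0 1' && python3 -m handwheel '3.5 -2.3 0 2.3 1; 7 -4.6 0 4.6 1; 10.5 -6.9 0 6.9 1; 14 -9.2 0 9.1 1; 17 -11.1 0 11.3 1'
python3 - <<'E'
from h import *
im,d=manip.get_image("wrist"); cv2.imwrite("pics/w1.png",im[:,:,::-1])
for t in ["hinge_a","edge_a","bin_a"]:
    for r in manip.pinpoint("wrist",t)[:5]: print(t,round(r["conf"],2),towld("wrist",r["position"]).round(3))
s=manip.observe();print(s["clock"],s["ee_pos"],s["finger_gap"],R.from_quat(s["tcp_rot"]).as_matrix().round(3))
E
```

```text
clock: 1.22
ee_pos: [0.3594, -0.4078, 0.2306]
tcp_rot: [0.978, 0.209, 0.0, 0.0]
wrist_force: [1.2, 0.6, -0.5]
finger_gap: 0.708
grip_force: 0.0
clock: 1.63
ee_pos: [0.4692, -0.2358, 0.2308]
tcp_rot: [0.994, 0.112, 0.0, -0.0]
wrist_force: [0.1, 0.5, -0.1]
finger_gap: 0.325
grip_force: 0.0
hinge_a 0.95 [ 0.518 -0.011  0.085]
hinge_a 0.92 [ 0.556 -0.193  0.089]
hinge_a 0.67 [ 0.54  -0.098  0.087]
edge_a 0.84 [ 0.503 -0.113  0.14 ]
edge_a 0.68 [ 0.518 -0.203  0.143]
edge_a 0.63 [ 0.557 -0.006  0.141]
1.8333 [ 0.46883977 -0.2374768   0.23072916] 0.143430275746565 [[ 0.974  0.227  0.   ]
 [ 0.227 -0.974 -0.001]
 [-0.     0.001 -1.   ]]
```

```bash
python3 -m handwheel '0 -1.2 1 0 1; 0 -2.4 3 0 1; 0 -2.4 6 0 1; 0 -2.4 8.5 0 1; 0 -2.4 9.5 0 1' && python3 -m handwheel '1 0 0 0 1; 2 0 0 0 1; 3 0 0 0 1; 3.5 0 0 0 1; 4 0 0 0 1'
python3 - <<'E'
from h import *
s=manip.observe();print(s["clock"],s["ee_pos"],s["finger_gap"],s["wrist_force"])
im,d=manip.get_image("wrist"); cv2.imwrite("pics/w2.png",im[:,:,::-1])
E
```

```text
clock: 2.25
ee_pos: [0.4608, -0.2153, 0.133]
tcp_rot: [0.994, 0.112, -0.002, -0.002]
wrist_force: [-0.9, -0.1, 0.3]
finger_gap: 0.005
grip_force: 0.0
clock: 2.67
ee_pos: [0.5039, -0.2064, 0.1369]
tcp_rot: [0.994, 0.113, 0.001, 0.001]
wrist_force: [0.5, 0.0, -0.4]
finger_gap: 0.004
grip_force: 0.0
2.6667 [ 0.50394025 -0.20638378  0.13690793] 0.0036985953533384634 [ 0.50111683  0.03741838 -0.4400675 ]
```

View pics/w2.png

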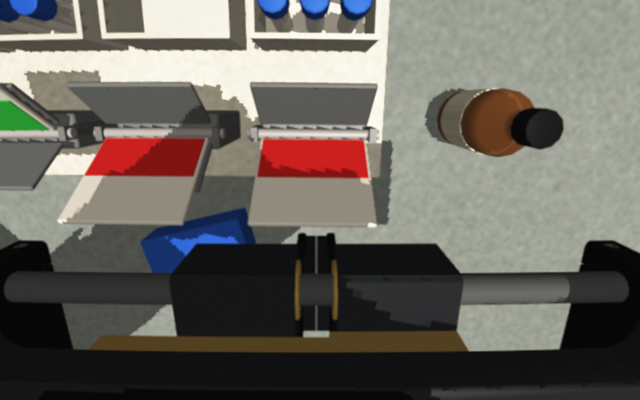

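The wrist picture shows the closed fingertips (317,240) lined up with the middle of red tag A (250–378, free edge at row 224), just clear of it. Next I push slowly.

```bash
python3 -m handwheel '0.7 0 0 0 1; 1.4 0 0 0 1; 2.1 0 0 0 1; 2.8 0 0 0 1; 3.5 0 0 0 1' && python3 -m handwheel '0.7 0 0 0 1; 1.3 0 0 0 1; 1.9 0 0 0 1; 2.5 0 0 0 1; 3 0 0 0 1' && python3 -m handwheel '-1 0 0 0 1; -3 0 0 0 1; -6 0 -1 0 1; -7 0 -4 0 1; -7 0 -7 0 1'
python3 - <<'E'
from h import *
s=manip.observe();print(s["clock"],s["ee_pos"],s["finger_gap"],s["wrist_force"])
im,d=manip.get_image("wrist"); cv2.imwrite("pics/w3.png",im[:,:,::-1])
E
```

```text
clock: 3.13
ee_pos: [0.5368, -0.1979, 0.1356]
tcp_rot: [0.994, 0.113, 0.0, 0.0]
wrist_force: [-0.1, -0.6, 0.3]
finger_gap: 0.005
grip_force: 0.0
clock: 3.55
ee_pos: [0.566, -0.1912, 0.1355]
tcp_rot: [0.994, 0.113, 0.0, 0.0]
wrist_force: [1.3, 0.7, 0.8]
finger_gap: 0.001
grip_force: 0.0
clock: 3.97
ee_pos: [0.4918, -0.206, 0.2044]
tcp_rot: [0.994, 0.112, -0.004, -0.003]
wrist_force: [0.0, -0.5, 0.3]
finger_gap: 0.0
grip_force: 0.0
3.9667 [ 0.49182472 -0.20599552  0.2043609 ] 0.0002867754880530223 [ 0.01382909 -0.54474155  0.29147884]
```

View pics/w3.png

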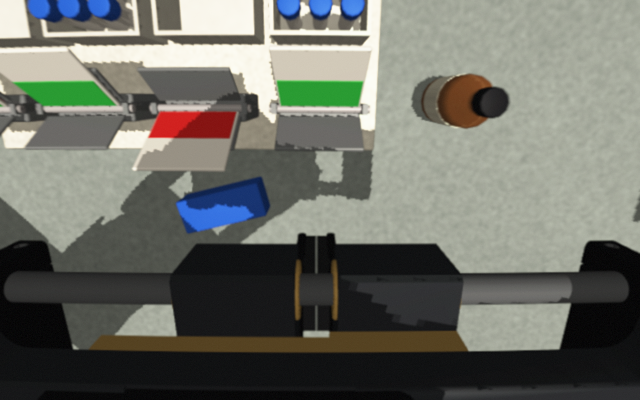

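Tag A now shows green (318,93), and the slide box and bottle have not moved. I'm going over the rack to tag B's bin side.

```bash
python3 -m handwheel '1.5 -2.2 -1 0 1; 3.3 -5.3 -1 0 1; 5.1 -8.4 -1 0 1; 7 -11.6 -1 0 1; 9 -15 -1 0 1' && python3 -m handwheel '1.8 -3.1 0 0 1; 3.6 -6.2 0 0 1; 5.2 -9.3 0 0 1; 6.4 -11.6 0 0 1; 6.4 -11.6 0 0 1'
python3 - <<'E'
from h import *
s=manip.observe();print(s["clock"],s["ee_pos"],s["finger_gap"],s["wrist_force"])
r=R.from_quat(s["tcp_rot"]).as_matrix();print((r.T@(np.array([.5,.0715,.135])-s["ee_pos"])*100).round(2))
im,d=manip.get_image("wrist"); 
for t in ["hinge_b","edge_b"]:
    for q in manip.pinpoint("wrist",t)[:5]: print(t,round(q["conf"],2),towld("wrist",q["position"]).round(3))
E
```

```text
clock: 4.43
ee_pos: [0.5507, -0.0399, 0.2157]
tcp_rot: [0.994, 0.112, -0.0, 0.0]
wrist_force: [1.2, -0.5, 0.7]
finger_gap: 0.008
grip_force: 0.0
clock: 4.85
ee_pos: [0.5878, 0.091, 0.2154]
tcp_rot: [0.993, 0.115, 0.001, -0.001]
wrist_force: [0.5, 0.4, 0.1]
finger_gap: 0.004
grip_force: 0.0
4.85 [0.58783928 0.09102436 0.21544752] 0.004372366197143612 [0.50663411 0.44435484 0.07969115]
[-9.01 -0.09  8.03]
edge_b 0.59 [ 0.498 -0.117  0.142]
```

```bash
python3 -m handwheel '0 0 2 0 1; 0 0 4.5 0 1; 0 0 7 0 1; 0 0 8 0 1; -1 0 8 0 1' && python3 -m handwheel '-0.8 0 0 0 1; -1.6 0 0 0 1; -2.3 0 0 0 1; -3 0 0 0 1; -3.7 0 0 0 1' && python3 -m handwheel '-0.7 0 0 0 1; -1.4 0 0 0 1; -2.1 0 0 0 1; -2.8 0 0 0 1; -3.5 0 0 0 1' && python3 -m handwheel '-0.5 0 0 0 1; -1.1 0 0 0 1; -1.7 0 0 0 1; -1.7 0 0 0 1; 0 0 0 0 1' && python3 -m handwheel '2 0 0 0 1; 4.5 0 0 0 1; 6 0 -2 0 1; 6 0 -5 0 1; 6 0 -8 0 1'
python3 - <<'E'
from h import *
for c in("scene","side"):
    im,d=manip.get_image(c); cv2.imwrite(f"pics/{c}1.png",cv2.resize(im[130:310,190:460] if c=="scene" else im[140:320,230:500],None,fx=2,fy=2)[:,:,::-1])
    for t in ["jar","stain","slides"]:
        for r in manip.pinpoint(c,t)[:1]: print(c,t,round(r["conf"],2),towld(c,r["position"]).round(3))
E
```

```text
clock: 5.42
ee_pos: [0.5774, 0.0828, 0.133]
tcp_rot: [0.994, 0.111, -0.002, -0.0]
wrist_force: [-0.6, -0.2, 0.8]
finger_gap: 0.006
grip_force: 0.0
clock: 5.83
ee_pos: [0.5417, 0.0758, 0.1363]
tcp_rot: [0.994, 0.112, 0.001, 0.0]
wrist_force: [0.8, 0.6, -0.0]
finger_gap: 0.001
grip_force: 0.1
clock: 6.25
ee_pos: [0.5071, 0.0682, 0.1356]
tcp_rot: [0.994, 0.113, 0.0, 0.0]
wrist_force: [-0.0, 0.7, -0.5]
finger_gap: 0.006
grip_force: 0.0
clock: 6.67
ee_pos: [0.5036, 0.0683, 0.1351]
tcp_rot: [0.994, 0.112, -0.003, -0.001]
wrist_force: [0.1, 0.1, -0.3]
finger_gap: 0.008
grip_force: 0.0
clock: 7.08
ee_pos: [0.5668, 0.0819, 0.2154]
tcp_rot: [0.994, 0.113, -0.001, -0.0]
wrist_force: [0.0, 0.2, -0.2]
finger_gap: 0.008
grip_force: 0.0
scene jar 0.63 [0.536 0.233 0.001]
scene stain 0.96 [ 0.588 -0.309  0.003]
side jar 0.83 [ 0.538  0.229 -0.003]
side stain 0.67 [ 0.596 -0.313  0.001]
side slides 0.57 [ 0.439 -0.121  0.001]
```

View pics/side1.png

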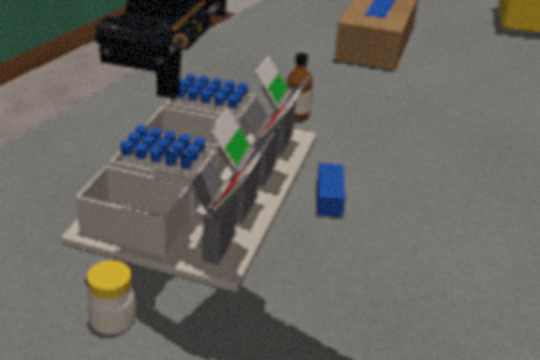

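View pics/scene1.png

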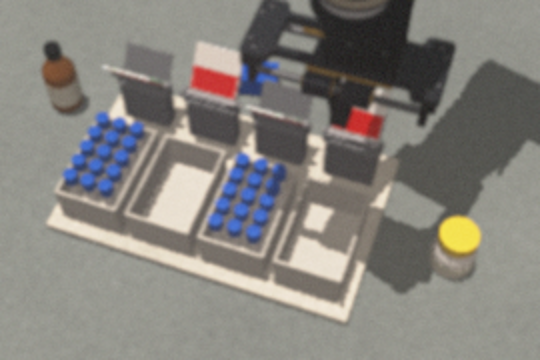

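Both pictures show the two full bays green up (side 235,145 and 275,90). The two empty bays are red up (scene 215,80 and 365,122). The jar, bottle and slide box have not moved, and the gripper is clear of the rack.

```bash
python3 -m handwheel '0 0 -2 0 1; 0 0 -3 0 1; 0 0 -3 0 1; 0 0 -3 0 1; 0 0 -3 0 1' && python3 -c "
from station import manip
print(manip.close_job())"
```

```text
clock: 7.9
ee_pos: [0.5657, 0.0817, 0.2448]
tcp_rot: [0.994, 0.113, -0.001, -0.0]
wrist_force: [0.2, -0.2, -0.1]
finger_gap: 0.005
grip_force: 0.0
the job is handed in; nothing more can be done
None
```

I flipped tag A to green and tag B to red and left C and D as they were; the last pictures show all four tags right and the jar, bottle and slide box unmoved. I handed the job in at about 8 s; no verdict came back.

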